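Close the centre joint of a small violin top

TASK

On the joining board, close up the two spruce halves of a child's violin top for a dry fit: with the fingertips, push the loose half flat along the board until its long edge is tight against the clamped half along its whole length and its end is up against the wooden end batten, so that the two halves lie flush as one plate. Only push it: do not pick it up or tip it, and leave everything else where it stands. Take the hand away when done.

Things in the scene. Friction and masses are not known exactly. Their poses are not given: they have to be found in the camera images.
- joining_board: Grey laminate joining board fixed to the bench, 380 x 430 mm, 12 mm thick. Origin on the bench, directly under point corner; x axis points away from the robot (across the joint), y to the left along the joint, z up. In this frame the board spans x -240 to 140, y -45 to 385 mm. The clamped half and the end batten are fixed to it.
- clamped_half (a point): Centre of the top face of the fixed spruce half, 95 (x) x 210 (y) x 18 mm, top 30 mm above the bench; at x 47.5, y 105 mm from point corner. Two steel hold-down clamps at its far edge, at y 28 and 182 from the corner, stand up to 64 mm above the bench. Both halves bear a thin pencilled half violin outline.
- end_batten (a point): Centre of the top face of the dark wooden end batten, 215 (x) x 30 (y) x 28 mm, fixed at the board's right end; top 40 mm above the bench, inner face 15 mm to the left (+y) of this point. It spans x -107 to 107 mm from point corner.
- corner (a point): Point on the top face of the board (12 mm above the bench), where the clamped half's joint edge (the line x = 0) meets the end batten's inner face (the line y = 0). Axes as joining_board.
- loose_half: Loose spruce half slab 95 mm (x) by 210 mm (y) by 18 mm thick (z), about 0.15 kg, flat on the board on the robot's side of it, short of it and of the batten, slightly askew. It slides freely. Origin at the centre of its underside; its +x edge is the joint edge, its -y end goes to the batten. Fully home, its origin lies at x -47.5, y 105 mm from point corner, axes parallel.
- joint_edge_stop_end (a point): The loose half's lower corner at the joint edge, at the end nearest the batten (47.5, -105, 0 mm in its frame); fully home it coincides with point corner.
- joint_edge_free_end (a point): The loose half's lower corner at the other end of its joint edge (47.5, 105, 0 mm in its frame).
- finger_plane: Bystander, to be left alone: small brass finger plane, 24 x 56 x 27 mm, standing on top of the clamped half. Origin at the centre of its underside.
- spool_clamp_a: Bystander, to be left alone: wooden spool clamp (two 32 mm discs on a screw), 60 mm tall, standing on the joining board near its robot-side right corner. Origin at the centre of its underside.
- spool_clamp_b: Bystander, to be left alone: second, equal spool clamp, 60 mm tall, standing on the board near its robot-side left corner. Origin at the centre of its underside.
- glue_jar: Bystander, to be left alone: glass jar with steel cap, 64 mm diameter, 85 mm tall, standing on the board near its far left corner. Origin at the centre of its underside.
- clay_jug: Bystander, to be left alone: terracotta jug, 116 mm diameter, 165 mm tall, on the bench to the right of the board. Origin at the centre of its underside.
- caliper: Bystander, to be left alone: steel dial caliper, 190 mm long, lying flat on the bench to the right of the board. Origin at the centre of its underside.
- mallet: Bystander, to be left alone: hammer, 250 mm long, lying on the bench to the left of the board. Origin near the centre of its underside.
There are look-alikes about, which are no part of the job. What is shaped like the loose_half but blue or purple is not meant.

How it is judged (in metres and radians):
At the end, for the whole second after the job is handed in: The loose half lies flat and still on the board, both ends of its joint edge within 3 mm of the clamped half's edge line, and its end within 3 mm of the end batten (x of joint_edge_stop_end in the frame of corner between -0.003 and 0.003 m and x of joint_edge_free_end in the frame of corner between -0.003 and 0.003 m and y of joint_edge_stop_end in the frame of corner between -0.003 and 0.003 m and z of joint_edge_stop_end in the frame of corner between -0.003 and 0.003 m and angle between loose_half's own z axis and vertical below 0.03 rad and linear speed of loose_half below 0.01 m/s); the robot touches nothing.
It fails at once if the loose half is lifted off the board or tipped (z of loose_half in the frame of corner above 0.01 m or angle between loose_half's own z axis and vertical above 0.12 rad).
It fails at once if one of the other loose things is moved by more than 20 mm or tipped over (distance of any of finger_plane, spool_clamp_a, spool_clamp_b, glue_jar, clay_jug, caliper, mallet from where it was at the start of the episode above 0.02 m or angle between any of finger_plane, spool_clamp_a, spool_clamp_b, glue_jar, clay_jug, caliper, mallet's own z axis and vertical above 0.5 rad).
It also fails if it takes over 45 s, if anything falls off the work surface, if the arm or the gripper's body presses on something with over 40 N, if the wrist force passes 120 N, or if a joint passes its speed limit or range.

ROBOT

A 6-joint arm with a two-finger parallel gripper is mounted at the origin on the work surface. World frame = base frame: x ahead of the robot, y to its left, z up, the work surface at z = 0. Lengths are in m, angles in degrees, forces in N, time in s.
With the tool pointing down it reaches from about 0.4 to 0.825 m from the base axis. Payload 7 kg.
Tool frame: the origin (TCP) lies midway between the tips of the shut fingers; the grasp point (between the pads) lies ctrl.grasp_offset behind it (ctrl.grasp_offset is the distance from the TCP to the grasp point, in m); z points along the fingers, y is the line along which they close (so a half turn about z gives the same grasp; the last joint's range is limited). The gripper opens to 88 mm and grips with 3 to 60 N. Pads are 19 mm wide; open, the fingers measure 130 mm over their backs; the gripper's body (78 mm by 193 mm) begins 47 mm behind the grasp point.
Start: joints at [16.507, 20.546, 0.682, 0, -70.136, -16.507], TCP at [0.675, -0, 0.227] pointing down, gripper open.
Joint ranges: [-176.03, 176.03], [-82.01, 121.73], [-58.28, 71.71], [-173.87, 95.51], [-174.79, -0.11], [-173.66, 173.66]. Speed limits (degrees/s): [136.94, 136.94, 172.46, 180, 180, 180].

INTERFACE

Orientations are given as [roll, pitch, yaw] about the fixed x, y, z axes, in that order (R = Rz(yaw) Ry(pitch) Rx(roll)).
In Python, from plant import ctrl gives the robot as it stands. The module is installed in compiled form; this text tells all that it offers.
- The arm moves only by the tool send_rows, never from a script. Its argument "increments" is a list that holds one entry, the list of rows, each a list of 4 numbers: the shift along the world's x, y, z normalised to -1 to 1, where 1 is 0.2 m, then the turn about the world's z normalised to -1 to 1, where 1 is 1.5 rad. In form: [[[x, y, z, roll], ...]]. A call has 1 to 12 rows; each row is the pose to reach, as a shift and turn from the pose commanded when the call began; what a row does not reach only later rows make up. A row lasts 1/8 s, in which the tool goes at most 62.5 mm and 10.7 degrees, less where a joint would pass 70% of its speed; a pose out of reach is approached as far as the arm can. A call with a number of a shift or a turn outside -1 to 1 is refused whole. A call with a gripper value outside its range is refused whole. "jaw" is the opening, from 0 (shut) to 1 (fully open), set as the call begins (left out, the last holds). The fingers move at their own pace and stop on an object; the grip force is fixed at half the most. Time passes only in rows, so rows that repeat a pose let the fingers close. It gives the time, the measured TCP pose, the force, the opening and the grip force at its end, in the units of the state.
- ctrl.get_obs(): the state, without advancing time (a new reading comes with each control period).
- ctrl.snapshot(name): name is "scene" or "side" or "wrist"; returns the picture (480x640x3 uint8, red, green, blue); there is no depth.
- ctrl.calibration(name): a dict with "mtx" (3x3 intrinsics, pixels), "k1" (the pictures are not rectified: a ray, as slopes to the right and down, at radius r is drawn at 1 + k1 r^2 times it, then the intrinsics apply), "eye" and "attitude" of the camera in the world. Camera axes: x right, y up, looking along -z (the intrinsics and any distortion apply to the point x, -y, -z); pixel columns grow to the right and rows downward; lengths in m; the calibration is good to about 2 mm. A picture is of the moment at which its call begins: read the wrist's pose just before it. calibration takes no time and is no camera call; for the wrist camera it gives the pose at the moment of the call.
- ctrl.close_job(): hands the job in; it is judged then, once.
Trained networks look in the newest picture that a camera, given by its name, has taken for a name from the list of things; names that differ only in an ending like _2 or _b are one class to them, and where a whole thing is asked for, a point or a joint stands for the part that bears it (a point fixed in the world has none). Each returns a list of dicts, best first, with "conf" (0 to 1); they miss things now and then, are a little off and sometimes report something else, mostly with a low value. They report only what shows in the picture. A call takes as long as a camera call. They do not tell look-alikes from the thing itself.
- ctrl.trace(thing, camera): "mask" (480x640 bool, what is visible of it) and "bbox" ([left, top, right, bottom] in pixels, round what is visible of it).
- ctrl.spot_point(thing, camera): "pixel" ([row, column] in pixels: a listed point, or the origin of a listed thing).
The state is a dict: "clock": time; "joint_pos": joint angles; "qvel": joint speeds; "tau": joint torques, N m; "tool_pos": TCP position; "orientation": TCP orientation; "force": force on the tool from outside, world axes, zero at the start; "moment": the same for the moment, N m; "opening": finger opening in m; "gripper_force": force on a finger pad.
Only numpy, scipy, OpenCV 4.12 (cv2) and the standard library are available. Lean on these libraries where they do the work, as an engineer would, in place of code of your own. Each camera call takes 0.05 s, during which the arm holds its last target. There are 200 camera calls.

## Working session

There is one attempt and no reset: what is moved stays moved. The work goes in short steps, Python scripts to look and compute and a tool call to move; the robot and the scene stay as the last step left them, time stands still between calls to the robot, and variables do not carry over. Pictures are saved under pics/ and viewed, at most 10 in all, crops included, and the job is handed in when it is done.

Besides the shell and the picture viewer there is one more tool, called after ">>>" as name([rows], argument=value, ...), one row to a line, values as JSON. send_rows: Moves the arm, as the interface text tells. Its arguments: {"type":"object","properties":{"increments":{"type":"array"},"jaw":{"type":"number"}},"required":["increments"]}

```bash
mkdir -p pics; cat > h.py <<'E'
import numpy as np, cv2
from plant import ctrl
def R(a):
    from scipy.spatial.transform import Rotation as Ro
    a=np.array(a,float)
    if a.shape==(3,3): return a
    if a.size==4: return Ro.from_quat(a).as_matrix()
    return Ro.from_euler('xyz',a,degrees=True).as_matrix()
def ray(c,px):  # px=[row,col]
    K=np.array(c['mtx']); d=np.array([(px[1]-K[0,2])/K[0,0],(px[0]-K[1,2])/K[1,1]]); u=d.copy()
    for _ in range(20): u=d/(1+c['k1']*(u@u))
    return R(c['attitude'])@np.array([u[0],-u[1],-1])
def on(c,px,z):
    v=ray(c,px); e=np.array(c['eye']); return e+v*(z-e[2])/v[2]
def proj(c,P):
    p=R(c['attitude']).T@(np.array(P)-np.array(c['eye'])); u=np.array([p[0],-p[1]])/-p[2]
    u=u*(1+c['k1']*(u@u)); K=np.array(c['mtx']); return K[0,0]*u[0]+K[0,2],K[1,1]*u[1]+K[1,2]
E
python3 - <<'E'
from h import *
print(ctrl.get_obs())
for n in ['scene','side','wrist']:
    im=ctrl.snapshot(n); cv2.imwrite(f'pics/{n}0.png',im[:,:,::-1]); c=ctrl.calibration(n); print(n,c)
    for t,z in [('corner',.012),('joint_edge_stop_end',.012),('joint_edge_free_end',.012),('clamped_half',.03),('end_batten',.04),('loose_half',.012),('spool_clamp_a',.012)]:
        for r in ctrl.spot_point(t,n)[:2]: print(t,r['conf'],np.round(r['pixel'],1),np.round(on(c,r['pixel'],z),4))
E
```

```text
{'clock': 0.0, 'joint_pos': array([ 1.65061338e+01,  2.05907620e+01,  6.33417766e-01, -2.20449283e-02,
       -7.01348990e+01, -1.65064445e+01]), 'qvel': array([ 0.04594572,  0.02285752,  0.00632971, -0.01797709, -0.02781737,
        0.07123029]), 'tau': array([-8.00930356e-04, -5.82726967e+01,  2.93058443e+01,  6.99745238e+00,
        6.93249181e-03, -2.06530804e-04]), 'tool_pos': array([ 6.74506657e-01, -2.47309872e-05,  2.25621521e-01]), 'orientation': array([ 1.79905670e+02, -6.34171692e-03, -9.00078132e+01]), 'force': array([-0.4857097 ,  0.03027632, -0.59660686]), 'moment': array([-0.03352371, -0.01536144,  0.00141473]), 'gripper_force': 0.0, 'opening': 0.08789370210703615}
scene {'mtx': array([[480.60422123,   0.        , 318.7639099 ],
       [  0.        , 480.60422123, 249.51122505],
       [  0.        ,   0.        ,   1.        ]]), 'k1': 0.0422251825928385, 'eye': array([1.41071552, 0.48085568, 0.83010677]), 'attitude': array([ 54.92933226,  -0.13539849, 120.12591414])}
corner 0.87 [302.  282.9] [ 0.6506 -0.0642  0.012 ]
joint_edge_stop_end 0.97 [245.3 502.8] [0.1055 0.
[... 1510 characters left out ...]
[406.33093815,   0.        , 315.59447289],
       [  0.        , 406.33093815, 234.03971068],
       [  0.        ,   0.        ,   1.        ]]), 'k1': -0.0214436368412507, 'eye': array([ 0.67432929, -0.07314999,  0.38425594]), 'attitude': array([-1.54796487e+01, -3.27262265e-02,  1.79980482e+02])}
corner 0.58 [181.9 395.6] [ 0.6006 -0.0197  0.012 ]
joint_edge_stop_end 0.64 [182.5 398.5] [ 0.5979 -0.0192  0.012 ]
joint_edge_free_end 0.92 [378.2 421.9] [0.5616 0.1885 0.012 ]
clamped_half 0.92 [249.6 318.2] [0.6718 0.0397 0.03  ]
end_batten 0.7 [105.1 345.5] [ 0.6499 -0.0861  0.04  ]
loose_half 0.9 [278.3 460.6] [0.5316 0.0752 0.012 ]
spool_clamp_a 0.7 [ 84.8 594.4] [ 0.4305 -0.1052  0.012 ]
```

View pics/scene0.png

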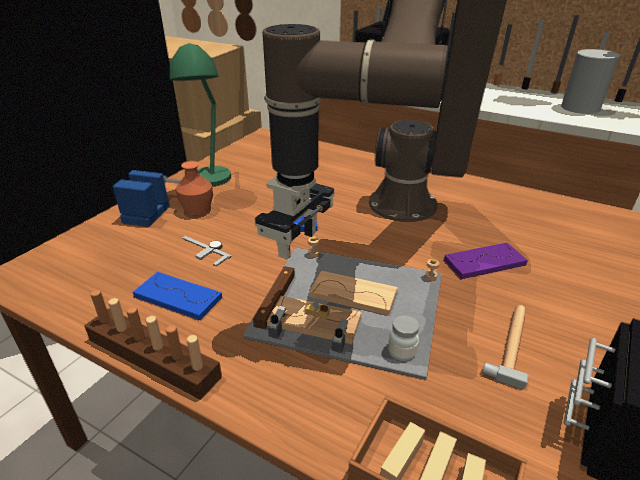

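View pics/wrist0.png

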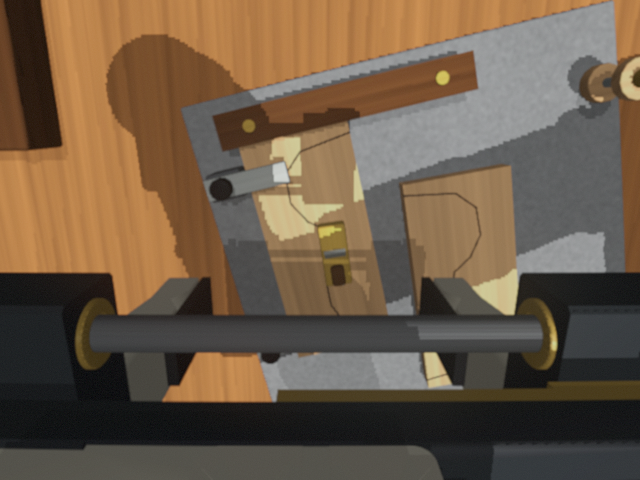

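The scene view shows the tan loose half at about (352,292), between the clamped half at (314,317) and the spools. The blue slab at (178,294) and the purple one at (486,260) are decoys. The wrist view shows the board turned by roughly 11°, with the clamped joint edge running (350,121)-(387,318) and the loose half's near corners at (402,184) and (511,166). I'll move behind the loose half with the camera looking over the joint.

>>> send_rows([
  [[-0.3,0.1,0.375,0.12],[-0.6,0.2,0.375,0.24],[-0.8,0.3,0.375,0.36],[-1,0.3,0.375,0.48],[-1,0.3,0.375,0.6],[-1,0.3,0.375,0.72],[-1,0.3,0.375,0.84],[-1,0.3,0.375,0.96],[-1,0.3,0.375,1],[-1,0.3,0.375,1],[-1,0.3,0.375,1]],
])

```text
clock: 2.58
tool_pos: [0.475, 0.06, 0.3016]
orientation: [-180.0, -0.0, -4.1]
force: [-0.9, -0.2, 0.0]
opening: 0.0878
gripper_force: 0.0
```

>>> send_rows([
  [[0,0,0,0.1],[0,0,0,0.18],[0,0,0,0.18],[0,0,0,0.18]],
], jaw=1)

```text
clock: 3.08
tool_pos: [0.475, 0.06, 0.3016]
orientation: [180.0, 0.0, 11.2]
force: [0.9, 0.3, -0.3]
opening: 0.0877
gripper_force: 0.0
```

```bash
python3 - <<'E'
from h import *
n='wrist'
o=ctrl.get_obs(); c=ctrl.calibration(n); im=ctrl.snapshot(n); np.save('w1.npy',im); cv2.imwrite('pics/w1.png',im[:,:,::-1])
import pickle; pickle.dump(c,open('w1.pkl','wb'))
print(o['clock'],o['tool_pos'],o['orientation'],ctrl.grasp_offset)
for t,z in [('corner',.012),('joint_edge_stop_end',.012),('joint_edge_free_end',.012),('clamped_half',.03),('end_batten',.04),('loose_half',.012),('spool_clamp_a',.012)]:
    for r in ctrl.spot_point(t,n)[:2]: print(t,r['conf'],np.round(r['pixel'],1),np.round(on(c,r['pixel'],z),4))
E
```

```text
3.075 [0.47497197 0.05995783 0.30156059] [1.79998248e+02 1.19345367e-03 1.12364839e+01] 0.0188
corner 0.64 [ 46.5 475.6] [ 0.6494 -0.073   0.012 ]
corner 0.17 [  7.8 367.2] [0.6622 0.0435 0.012 ]
joint_edge_stop_end 0.98 [ 87.9 411.4] [ 0.5974 -0.0188  0.012 ]
joint_edge_stop_end 0.94 [ 25.9 621.3] [ 0.6988 -0.2137  0.012 ]
joint_edge_free_end 0.73 [ 82.6 208.4] [0.5615 0.1895 0.012 ]
end_batten 0.89 [ 44.  503.6] [ 0.6504 -0.0896  0.04  ]
end_batten 0.59 [255.3 157.6] [0.3734 0.2143 0.04  ]
loose_half 0.58 [131.1 314.3] [0.5346 0.072  0.012 ]
spool_clamp_a 0.85 [251. 448.] [ 0.4327 -0.106   0.012 ]
spool_clamp_a 0.68 [256.5 160. ] [0.3611 0.2208 0.012 ]
```

View pics/w1.png

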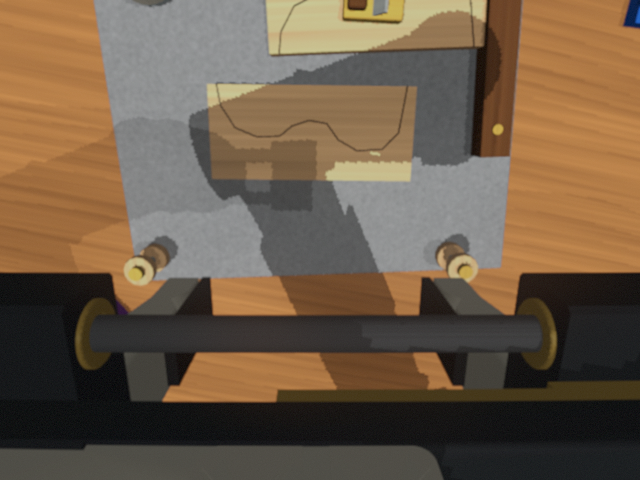

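The loose half's top corners are at about (207,84), (416,86), (411,181) and (211,180). The clamped joint edge runs (269,55)-(485,47), the batten's inner top edge is near (482,156), and the spools are at (140,270) and (460,268).

```bash
cat > m.py <<'E'
from h import *
import pickle
c=pickle.load(open('w1.pkl','rb'))
P=lambda col,row,z:on(c,[row,col],z)[:2]
L=np.array([P(207,83.5,.03),P(416,86,.03),P(411,181,.03),P(211,180,.03)])
print('loose',L.round(4)); print('sides',[np.linalg.norm(L[i]-L[(i+1)%4]).round(4) for i in range(4)])
d=L[0]-L[1]; print('yaw loose',np.degrees(np.arctan2(-d[0],d[1])))
a,b=P(269,55,.03),P(485,47,.03); d=a-b; print('clamped edge',a,b,np.degrees(np.arctan2(-d[0],d[1])))
b1,b2=P(482,156,.04),P(489,5,.04); d=b2-b1; print('batten',b1,b2,np.degrees(np.arctan2(d[1],d[0])))
E
python3 m.py; python3 -c "
import numpy as np,cv2
im=np.load('w1.npy')[0:270,90:550,::-1]
cv2.imwrite('pics/w1z.png',cv2.resize(im[0:200,90:460],None,fx=2.16,fy=2.16,interpolation=cv2.INTER_CUBIC))"
```

```text
loose [[ 0.5597  0.1861]
 [ 0.598  -0.0191]
 [ 0.5047 -0.0384]
 [ 0.4645  0.1697]]
sides [np.float64(0.2088), np.float64(0.0952), np.float64(0.2119), np.float64(0.0966)]
yaw loose 10.560945961523595
clamped edge [0.59768895 0.12970157] [ 0.64659681 -0.07634406] 13.352854058963489
batten [ 0.54470473 -0.10061056] [ 0.68004042 -0.06579947] 14.424936487572953
```

View pics/w1z.png

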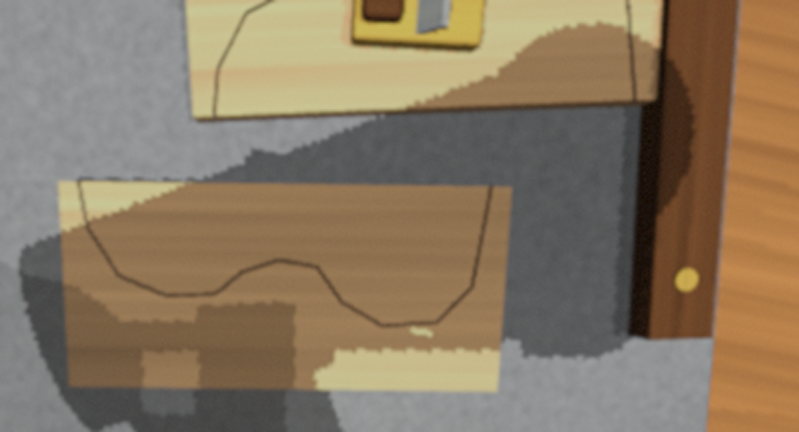

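The fit is consistent: the slab sides come out at 209–212 × 95–97 mm. The corner is near (0.647, -0.075), board yaw is about 13.6°, and the loose half needs about +29 mm in board x and -67 mm in y. I'll lower the open fingers behind it and push across first.

>>> send_rows([
  [[-0.095,-0.02,-0.2,0.028],[-0.095,-0.02,-0.5,0.028],[-0.095,-0.02,-0.8,0.028],[-0.095,-0.02,-1,0.028],[-0.095,-0.02,-1,0.028]],
], jaw=1)

```text
clock: 4.1
tool_pos: [0.4541, 0.0549, 0.0994]
orientation: [179.9, 0.3, 13.8]
force: [-0.0, 0.6, 0.5]
opening: 0.0878
gripper_force: 0.0
```

>>> send_rows([
  [[0,0,-0.15,0],[0,0,-0.3,0],[0,0,-0.38,0],[0,0,-0.413,0],[0,0,-0.413,0]],
])

```text
clock: 4.72
tool_pos: [0.4569, 0.0564, 0.02]
orientation: [-180.0, -0.1, 13.8]
force: [-0.0, 0.4, 0.7]
opening: 0.0875
gripper_force: 0.0
```

>>> send_rows([
  [[0.024,0.006,0,0],[0.048,0.012,0,0],[0.072,0.018,0,0],[0.096,0.024,0,0],[0.12,0.03,0,0],[0.144,0.036,0,0],[0.168,0.042,0,0],[0.192,0.048,0,0],[0.21,0.052,0,0],[0.228,0.055,0,0],[0.228,0.055,0,0]],
])

```text
clock: 6.1
tool_pos: [0.502, 0.0671, 0.019]
orientation: [-180.0, -0.0, 13.8]
force: [-0.9, 0.2, 0.7]
opening: 0.0877
gripper_force: 0.0
```

```bash
python3 - <<'E'
from h import *
import pickle
n='wrist'
o=ctrl.get_obs(); c=ctrl.calibration(n); im=ctrl.snapshot(n); pickle.dump(c,open('w2.pkl','wb')); cv2.imwrite('pics/w2.png',im[:,:,::-1])
print(o['clock'],o['tool_pos'],o['orientation'],o['force'])
E
```

```text
6.1 [0.50202426 0.06713387 0.01902688] [-1.79997436e+02 -3.00112240e-02  1.38232654e+01] [-0.94538143  0.17329473  0.74257676]
```

View pics/w2.png

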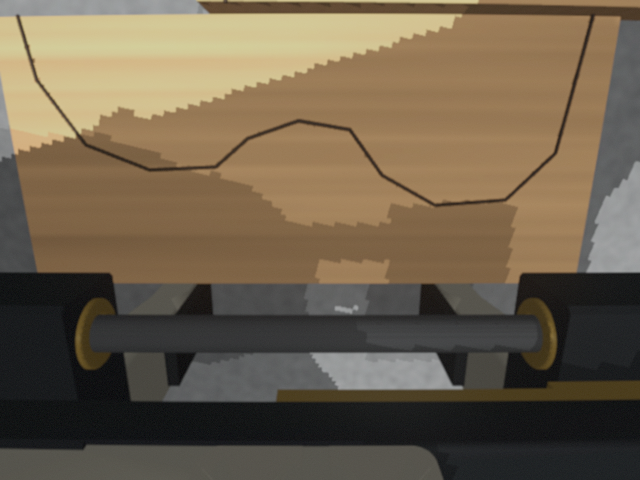

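The loose half is now nearly parallel to the clamped half. Its joint edge is at row 15 and the clamped edge at about row 3, a gap of roughly 3–4 mm. I'll check the jar's clearance and the slab pose before pushing the end.

```bash
python3 - <<'E'
from h import *
import pickle
C=np.array([.647,-.075]);y=np.radians(13.6);X=np.array([np.cos(y),np.sin(y)]);Y=np.array([-X[1],X[0]])
bd=lambda p:np.round([(p[:2]-C)@X,(p[:2]-C)@Y],4)
c=pickle.load(open('w2.pkl','rb'))
for q in [(0,16),(619,16),(581,283),(37,283)]: print(q,bd(on(c,[q[1],q[0]],.03)))
for q in [(210,2),(470,2)]: print('clamped',bd(on(c,[q[1],q[0]],.03)))
for n in ['scene','side']:
    ctrl.snapshot(n); cc=ctrl.calibration(n)
    for r in ctrl.spot_point('glue_jar',n)[:2]: print(n,r['conf'],bd(on(cc,r['pixel'],.012)))
    for r in ctrl.spot_point('spool_clamp_b',n)[:3]: print(n,'sp',r['conf'],bd(on(cc,r['pixel'],.012)))
E
```

```text
(0, 16) [-0.0025  0.2763]
(619, 16) [-0.0019  0.071 ]
(581, 283) [-0.0968  0.0673]
(37, 283) [-0.0975  0.2804]
clamped [0.0011 0.206 ]
clamped [0.0015 0.1212]
scene 0.69 [0.0762 0.3276]
scene 0.23 [-0.351  -0.4318]
scene sp 0.75 [-0.2152  0.026 ]
scene sp 0.46 [-0.2147  0.3614]
scene sp 0.3 [-0.0106 -0.0028]
side 0.79 [0.0853 0.3329]
side sp 0.73 [-0.2151  0.0178]
side sp 0.69 [-0.2046  0.3603]
side sp 0.55 [0.0541 0.0835]
```

>>> send_rows([
  [[-0.03,-0.007,0,0],[-0.06,-0.015,0,0],[-0.06,-0.015,0,0],[-0.06,-0.015,0.2,0],[-0.06,-0.015,0.4,0],[-0.06,-0.015,0.4,0]],
])

```text
clock: 7.2
tool_pos: [0.4917, 0.065, 0.1021]
orientation: [-179.9, -0.4, 13.9]
force: [-0.0, 0.3, -0.5]
opening: 0.0878
gripper_force: 0.0
```

>>> send_rows([
  [[0.04,0.2,0,0],[0.08,0.4,0,0],[0.12,0.6,0,0],[0.155,0.825,0,0],[0.155,0.825,0,0],[0.155,0.825,0,0],[0.155,0.825,-0.2,0],[0.155,0.825,-0.35,0],[0.155,0.825,-0.4,0],[0.155,0.825,-0.4,0],[0.155,0.825,-0.4,0]],
], jaw=0)

```text
clock: 8.57
tool_pos: [0.5213, 0.2293, 0.0201]
orientation: [-180.0, -0.1, 13.8]
force: [-0.5, -0.3, -0.4]
opening: 0.0004
gripper_force: 0.0
```

>>> send_rows([
  [[0.01,-0.04,0,0],[0.02,-0.08,0,0],[0.03,-0.12,0,0],[0.04,-0.16,0,0],[0.05,-0.2,0,0],[0.059,-0.24,0,0],[0.068,-0.28,0,0],[0.077,-0.32,0,0],[0.086,-0.355,0,0],[0.095,-0.39,0,0],[0.1,-0.413,0,0],[0.1,-0.413,0,0]],
])

```text
clock: 10.07
tool_pos: [0.5405, 0.1459, 0.0189]
orientation: [180.0, 0.0, 13.8]
force: [0.0, -0.1, -0.3]
opening: 0.0004
gripper_force: 0.0
```

```bash
python3 - <<'E'
from h import *
import pickle
n='wrist'
o=ctrl.get_obs(); c=ctrl.calibration(n); im=ctrl.snapshot(n); pickle.dump(c,open('w3.pkl','wb')); cv2.imwrite('pics/w3.png',im[:,:,::-1])
print(o['clock'],o['tool_pos'],o['orientation'],o['force'])
E
```

```text
10.075 [0.54047789 0.14587988 0.0188651 ] [1.79988772e+02 2.35923429e-02 1.37901299e+01] [ 0.0437271  -0.08474507 -0.31545431]
```

View pics/w3.png

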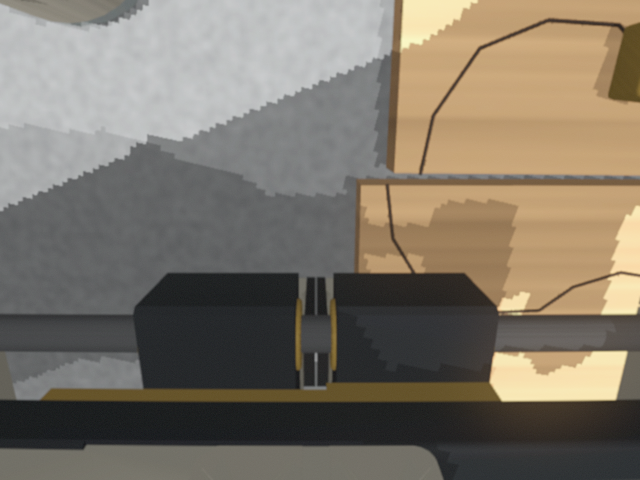

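The loose half's free end (col 358) overhangs the clamped half's end (col 394) by about 12 mm. The joint gap is thin and parallel.

>>> send_rows([
  [[0.003,-0.012,0,0],[0.006,-0.024,0,0],[0.009,-0.036,0,0],[0.012,-0.049,0,0],[0.012,-0.049,0,0]],
])

```text
clock: 10.75
tool_pos: [0.543, 0.1363, 0.0189]
orientation: [180.0, 0.0, 13.8]
force: [-0.1, -0.2, -0.3]
opening: 0.0006
gripper_force: 0.0
```

>>> send_rows([
  [[0.001,-0.005,0,0],[0.002,-0.01,0,0],[0.002,-0.01,0,0]],
])

```text
clock: 11.12
tool_pos: [0.5435, 0.1347, 0.019]
orientation: [-180.0, -0.0, 13.8]
force: [0.1, 1.3, -0.1]
opening: 0.0003
gripper_force: 0.4
```

```bash
python3 - <<'E'
from h import *
import pickle
n='wrist'
o=ctrl.get_obs(); c=ctrl.calibration(n); im=ctrl.snapshot(n); pickle.dump(c,open('w4.pkl','wb')); cv2.imwrite('pics/w4.png',im[:,:,::-1])
print(o['clock'],o['tool_pos'],o['orientation'],o['force'])
E
```

```text
11.125 [0.54352066 0.13467163 0.01901432] [-1.79994198e+02 -1.69771916e-02  1.38204211e+01] [ 0.13907346  1.25552035 -0.09024072]
```

View pics/w4.png

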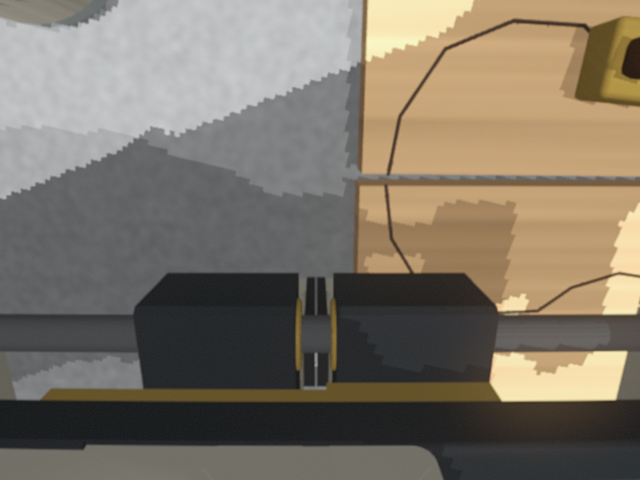

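The ends are now nearly level (cols 358 and 361). I'll push lightly until it makes contact.

>>> send_rows([
  [[0.001,-0.003,0,0],[0.001,-0.005,0,0],[0.001,-0.005,0,0],[0.001,-0.005,0,0]],
])

```text
clock: 11.68
tool_pos: [0.5442, 0.1346, 0.0192]
orientation: [-179.9, -0.1, 13.8]
force: [-0.7, 5.4, -1.3]
opening: 0.0004
gripper_force: 2.8
```

>>> send_rows([
  [[0.001,-0.005,0,0],[0.001,-0.005,0,0],[0.001,-0.005,0,0]],
])

```text
clock: 12.05
tool_pos: [0.5449, 0.1345, 0.0194]
orientation: [-179.9, -0.2, 13.8]
force: [-0.8, 9.5, -1.1]
opening: 0.0003
gripper_force: 4.8
```

It has solid contact with the batten (9.5 N). Now back off and go round for the final cross push.

>>> send_rows([
  [[-0.008,0.035,0,0],[-0.016,0.07,0,0],[-0.024,0.1,0,0],[-0.024,0.1,0,0],[-0.024,0.1,0.2,0],[-0.024,0.1,0.4,0],[-0.024,0.1,0.4,0]],
])

```text
clock: 12.92
tool_pos: [0.5409, 0.1535, 0.1023]
orientation: [-179.9, -0.3, 13.8]
force: [0.5, -0.4, -1.2]
opening: 0.0008
gripper_force: 0.0
```

>>> send_rows([
  [[-0.06,-0.2,0,0],[-0.12,-0.4,0,0],[-0.18,-0.6,0,0],[-0.24,-0.79,0,0],[-0.24,-0.79,0,0],[-0.24,-0.79,0,0],[-0.24,-0.79,-0.2,0],[-0.24,-0.79,-0.35,0],[-0.24,-0.79,-0.4,0],[-0.24,-0.79,-0.4,0]],
], jaw=1)

```text
clock: 14.18
tool_pos: [0.491, -0.005, 0.0186]
orientation: [180.0, 0.1, 13.9]
force: [1.1, -0.5, -0.2]
opening: 0.087
gripper_force: 0.0
```

>>> send_rows([
  [[0.02,0.005,0,0],[0.04,0.01,0,0],[0.06,0.015,0,0],[0.08,0.02,0,0],[0.1,0.024,0,0],[0.115,0.028,0,0],[0.131,0.032,0,0],[0.131,0.032,0,0]],
])

```text
clock: 15.18
tool_pos: [0.5174, 0.001, 0.0189]
orientation: [180.0, 0.0, 13.8]
force: [0.2, 0.4, -0.9]
opening: 0.0873
gripper_force: 0.0
```

>>> send_rows([
  [[0.005,0.001,0,0],[0.01,0.002,0,0],[0.015,0.004,0,0],[0.015,0.004,0,0]],
])

```text
clock: 15.68
tool_pos: [0.5202, 0.0018, 0.0189]
orientation: [-180.0, -0.0, 13.8]
force: [0.5, -0.1, -0.9]
opening: 0.0874
gripper_force: 0.2
```

>>> send_rows([
  [[0.005,0.001,0,0],[0.01,0.002,0,0],[0.01,0.002,0,0]],
])

```text
clock: 16.05
tool_pos: [0.5212, 0.0019, 0.0187]
orientation: [-180.0, 0.1, 13.8]
force: [-4.8, -0.3, 1.7]
opening: 0.088
gripper_force: 2.5
```

>>> send_rows([
  [[0.005,0.001,0,0],[0.005,0.001,0,0],[0.005,0.001,0,0]],
])

```text
clock: 16.42
tool_pos: [0.5213, 0.0019, 0.0186]
orientation: [-180.0, 0.2, 13.8]
force: [-8.7, 0.3, 4.6]
opening: 0.0876
gripper_force: 3.6
```

It's firm against the clamped half (the tool stalls while force rises). I'll retreat, raise and check.

>>> send_rows([
  [[-0.04,-0.01,0,0],[-0.1,-0.024,0,0],[-0.15,-0.036,0,0],[-0.15,-0.036,0,0],[-0.15,-0.036,0.3,0],[-0.15,-0.036,0.6,0],[-0.15,-0.036,0.9,0],[-0.15,-0.036,1,0],[-0.15,-0.036,1,0],[-0.15,-0.036,1,0]],
])

```text
clock: 17.68
tool_pos: [0.4927, -0.0049, 0.218]
orientation: [-180.0, 0.1, 13.8]
force: [-0.4, -1.0, -0.1]
opening: 0.0876
gripper_force: 0.0
```

```bash
python3 - <<'E'
from h import *
import pickle
n='wrist'
o=ctrl.get_obs(); c=ctrl.calibration(n); im=ctrl.snapshot(n); pickle.dump(c,open('w5.pkl','wb')); cv2.imwrite('pics/w5.png',cv2.resize(im[:290,150:530,::-1],None,fx=2,fy=2,interpolation=cv2.INTER_CUBIC))
print(o['clock'],o['tool_pos'],o['force'])
E
```

```text
17.675 [ 0.49267814 -0.00486417  0.21804501] [-0.41759773 -1.04823834 -0.05210889]
```

View pics/w5.png

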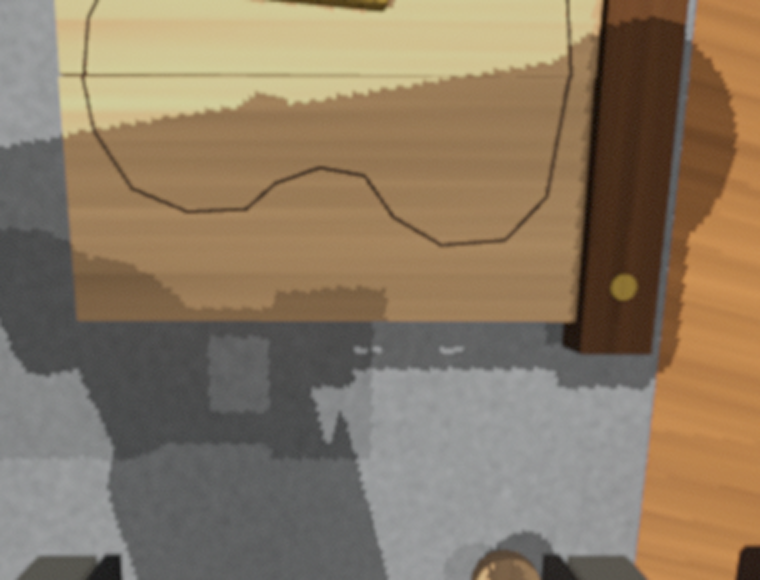

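The joint is now a hairline at row 74. The left ends line up (cols 58–62), the batten end is closed with no visible gap, and the hand is clear. I'm handing it in.

```bash
python3 -c "
from plant import ctrl
print(ctrl.close_job())"
```

```text
the job is handed in; nothing more can be done
None
```

The loose half is pushed home: tight along the joint and up against the batten in the last picture, with the hand clear; the job was handed in at about 17.7 s, and no verdict was returned.

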